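# Refit the heat knob on a donated table hob

### The arm

A 6-joint arm with a two-finger parallel gripper is mounted at the origin on the work surface. World frame = base frame: x ahead of the robot, y to its left, z up, the work surface at z = 0. Lengths are in m, angles in rad, forces in N, time in s.
With the tool pointing down it reaches from about 0.4 to 0.825 m from the base axis. Payload 7 kg.
Tool frame: the origin (TCP) lies on the mounting face of the last link; the fingertips stand 178 mm ahead of it and the grasp point (between the pads) lies 159 mm ahead of it; z points along the fingers, y is the direction in which the jaws open and shut (so a half turn about z gives the same grasp; the last joint's range is limited). The gripper opens to 88 mm and grips with 3 to 60 N. Pads are 19 mm wide; open, the fingers measure 130 mm over their backs; the gripper's body (78 mm by 193 mm) begins 47 mm behind the grasp point.
Start: joints at [1.498, 0.359, 0.012, 0, -1.224, -0.288], TCP at [0.238, 0.632, 0.405] pointing down, gripper open.
Joint ranges: [-3.07, 3.07], [-1.43, 2.12], [-1.02, 1.25], [-3.03, 1.67], [-3.05, -0], [-3.03, 3.03]. Speed limits (rad/s): [2.39, 2.39, 3.01, 3.14, 3.14, 3.14].

### API

Orientations are given as a unit quaternion [x, y, z, w].
In Python, from station import r gives the robot as it stands. The module is installed in compiled form; this text tells all that it offers.
- The arm moves only by the shell command python3 -m pendant 'ROWS' [FORCE]. ROWS is JSON, a list of rows, each a list of 3 entries, a list of its own where there are three numbers: the shift along the tool's x, y, z in m, then the turn, a rotation vector about the tool's x, y, z in rad, then the opening in per cent of the stroke, from 0 (shut) to 100 (fully open). In form: [[[x, y, z], [wx, wy, wz], fingers], ...]. A call has 1 to 8 rows; each row is the pose to reach, as a shift and turn from the pose commanded when the call began, along the tool's axes at that moment; what a row does not reach only later rows make up. A row lasts 1/12 s, in which the tool goes at most 41.7 mm and 7.16 degrees, less where a joint would pass 70% of its speed; a pose out of reach is approached as far as the arm can. A call with a gripper value outside its range is refused whole. The fingers move at their own pace and stop on an object; FORCE is the grip in N (left out, the last holds). Time passes only in rows, so rows that repeat a pose let the fingers close. It gives the time, the measured TCP pose, the force and the opening at its end, in the units of the state.
- r.get_obs(): the state, without advancing time (a new reading comes with each control period).
- r.read_camera(name): name is "side" or "top"; returns (picture, depth): 384x512x3 uint8, blue, green, red; 384x512 float32, m along the optical axis (not along the pixel's ray), 0 where there is no reading.
- r.camera_info(name): a dict with "camera_matrix" (3x3 intrinsics, pixels), "k1" (the pictures are not rectified: a ray, as slopes to the right and down, at radius r is drawn at 1 + k1 r^2 times it, then the intrinsics apply), "position" and "attitude" of the camera in the world. Camera axes: x right, y down, z forward; pixel columns grow to the right and rows downward; lengths in m; the calibration is good to about 2 mm. A picture is of the moment at which its call begins. camera_info takes no time and is no camera call.
- r.hand_in(): hands the job in, once; it reports no verdict.
The state is a dict: "time_s": time; "qpos": joint angles; "qd": joint speeds; "joint_torque": joint torques, N m; "tool_pos": TCP position; "tool_rot": TCP orientation; "force": force on the tool from outside, world axes, zero at the start; "ft_torque": the same for the moment, N m; "width": finger opening in m.
Only numpy, scipy, OpenCV 4.12 (cv2) and the standard library are available. Lean on these libraries where they do the work, as an engineer would, in place of code of your own. Each camera call takes 0.05 s, during which the arm holds its last target.

### The job

The heat knob has come off this donated table hob: pick it up, set it on the bare D-shaped spindle, find the flat by turning it under light pressure, and push it on until it snaps fully home. Then turn it back to off, with its pointer on the off mark just like the other knob, and let go. Never force it, and leave the other knob and the things on the table as they are.

Things in the scene. Friction and masses are not known exactly. Their poses are not given: they have to be found in the camera images.
- knob: The loose black heat knob, 65 to 120 g, on its skirt on the table: skirt 44 mm across, 8 mm high, with a bar grip above it, 16 mm wide (own y), from 19 mm behind the axis to 25 mm ahead of it (own x), its top 34 mm above the underside. Own +x is the pointer: the longer end of the bar, with a white line. Origin: centre of the underside, on the bore's axis; z up.
- bore (a point): Mouth of the D-shaped bore in the middle of the heat knob's underside (same point and axes as knob): 10.6 mm round, 7.1 mm over its one flat, 17.5 mm deep. The flat lies on the pointer (+x) side, facing the axis.
- hob: Brushed steel table hob, fixed, 330 mm (own x) by 270 mm (own y), deck 75 mm above the table. A round cast plate on the +x part; along the -x edge two controls 130 mm apart: the bare spindle on own -y, the timer knob on own +y. Own +x is where a knob points when off. Origin: centre of the underside.
- seat (a point): Centre of the top of the black collar (30 mm across, 2 mm high) round the spindle's foot, on its axis, 77 mm above the table; axes as the hob's. Fully home, the knob's underside lies on the collar and its origin is at this point. More than 40 N between the knob and the hob or spindle would harm the control.
- spindle_top (a point): On the spindle's axis at its top, 16 mm above the seat; axes as the hob's, not turning with it. 10 mm round, 6.5 mm over its one flat. A knob put on off the flat rests up here. Within 0.1 rad of the flat it drops freely, within about 0.3 rad it drops but binds (turn it to ease it), to 9 mm above the seat, where a spring catch holds it, gives way at 6 to 12 N and snaps in over the last 2.5 mm.
- off_mark (a point): Black dash on the deck, 34.5 mm ahead (hob's +x) of the spindle's axis: the pointer stands at it when off; dots for the heat follow clockwise. The spindle's flat faces where the pointer belongs and was left 0.35 to 2.3 rad clockwise (from above) of off, not measured. It turns stiffly (0.04 N m), stays where left, and stops 0.12 rad anticlockwise of off.
- timer_nose (a point): Pointer end of the other (timer) knob, of the same shape, already home and standing at off: on the end of its bar, 25 mm ahead of its axis and 30 mm above its collar. Its axis is 130 mm from the seat towards the hob's +y.
- mug: A blue mug, 72 mm across, 80 mm high, handle to its own +y. Origin: centre of its underside.
- jar: A glass jar with a steel cap, 68 mm across, 85 mm high. Origin: centre of its underside.
- bowl: A wooden bowl, 120 mm across, 50 mm high. Origin: centre of its underside.
There are look-alikes about, which are no part of the job. Of the things that look like the knob, the middle-sized one is meant.

How it is judged:
On the way:
1. the knob is snapped fully home on the spindle: its underside within 2 mm of the collar, on the axis within 2 mm and upright (z of knob in the frame of seat below 0.002 m and horizontal distance between knob and seat below 0.002 m and angle between knob's own z axis and vertical below 0.08 rad), for 0.2 s.
At the end, for the whole second after the job is handed in: The knob sits on the spindle with its underside within 2 mm of the collar, within 2 mm of the axis and upright within 0.08 rad, points along the hob's +x (off) within 0.2 rad, and is at rest (all of step 1 and angle between the x axis of knob and the x axis of hob, either way round below 0.2 rad and linear speed of knob below 0.01 m/s and angular speed of knob below 0.1 rad/s); the robot touches nothing.
It fails at once if the knob is forced: more than 40 N between it and the hob or its spindle (contact force between knob and hob above 40 N).
It fails at once if the other knob is turned: its pointer end moves more than 6 mm (distance of timer_nose from where it was at the start of the episode above 0.006 m).
It fails at once if the mug, jar or bowl is moved more than 30 mm (distance of any of mug, jar, bowl from where it was at the start of the episode above 0.03 m).
It also fails if it takes over 64 s, if anything falls off the work surface, if the arm or the gripper's body presses on something with over 40 N, if the wrist force passes 120 N, or if a joint passes its speed limit or range.

## Working session

There is one attempt and no reset: what is moved stays moved. The work goes in short steps, Python scripts to look and compute and a shell command to move; the robot and the scene stay as the last step left them, time stands still between calls to the robot, and variables do not carry over. Pictures are saved under pics/ and viewed, and the job is handed in when it is done.

```bash
mkdir -p pics; ls; python3 - <<'E'
from station import r
import cv2,numpy as np
o=r.get_obs()
print(o)
for n in("top","side"):
    p,d=r.read_camera(n); cv2.imwrite(f"pics/{n}0.png",p); np.save(f"pics/{n}0.npy",d); print(n,r.camera_info(n))
E
```

```text
pics
{'time_s': 0.0, 'qpos': array([ 1.49806649e+00,  3.59435688e-01,  1.10629661e-02, -3.65347816e-04,
       -1.22409722e+00, -2.88089109e-01]), 'qd': array([ 3.24394533e-04, -1.13880605e-03,  6.43554102e-05,  1.71229309e-03,
       -1.36473713e-03,  3.47596891e-04]), 'joint_torque': array([ 9.36799697e-04, -5.82712841e+01,  2.93050790e+01,  6.99706122e+00,
        7.13090019e-03, -1.48838835e-04]), 'tool_pos': array([0.23823937, 0.63136043, 0.40368992]), 'tool_rot': array([ 9.83758779e-01, -1.79493554e-01, -8.08250209e-05,  8.50417743e-04]), 'force': array([-0.15688045, -0.7134159 ,  0.29569733]), 'ft_torque': array([-0.06059269,  0.01497597, -0.03702161]), 'width': 0.08769748938175567}
top {'camera_matrix': array([[375.66930796,   0.        , 253.84563286],
       [  0.        , 375.66930796, 187.0329581 ],
       [  0.        ,   0.        ,   1.        ]]), 'k1': -0.02679031578593582, 'position': array([0.41276612, 0.02954297, 1.12340458]), 'attitude': array([ 0.70852654, -0.70314309,  0.04157499, -0.04302853])}
side {'camera_matrix': array([[357.18291795,   0.        , 253.53822893],
       [  0.        , 357.18291795, 190.05622081],
       [  0.        ,   0.        ,   1.        ]]), 'k1': 0.018415373639107585, 'position': array([ 0.09140784, -0.53016303,  0.71178304]), 'attitude': array([ 0.85727143, -0.30255495,  0.13587335, -0.39380786])}
```

View pics/top0.png

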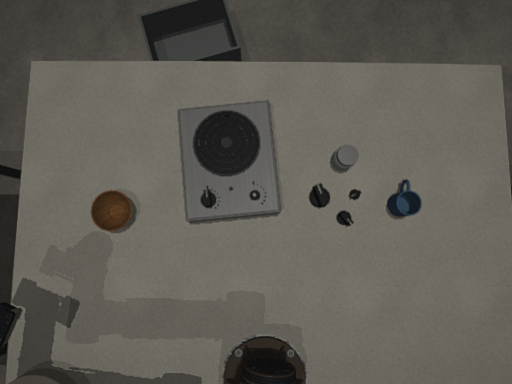

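View pics/side0.png

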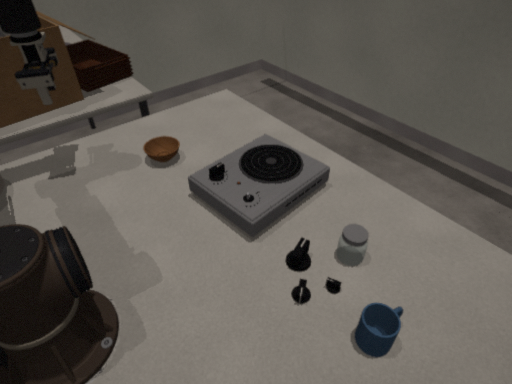

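Top view: the hob is around (230,160), with the spindle at (255,195) and the timer knob at (208,198). There are three knob-like things at (320,195), (345,218) and (355,194). I'll enlarge and measure these.

```bash
cat > h.py <<'E'
import numpy as np,cv2
from scipy.spatial.transform import Rotation as R
from station import r
def ray(n,uv):
    i=r.camera_info(n);K=i["camera_matrix"];k=i["k1"]
    uv=np.atleast_2d(np.asarray(uv,float))
    q=cv2.undistortPoints(uv[:,None,:],K,np.array([k,0,0,0.]))[:,0]
    d=R.from_quat(i["attitude"]).apply(np.c_[q,np.ones(len(q))])
    return i["position"],d
def onz(n,uv,z):
    p,d=ray(n,uv); return p+d*((z-p[2])/d[:,2])[:,None]
def proj(n,P):
    i=r.camera_info(n);P=np.atleast_2d(np.asarray(P,float))
    c=R.from_quat(i["attitude"]).inv().apply(P-i["position"]);s=c[:,:2]/c[:,2:]
    s=s*(1+i["k1"]*(s**2).sum(1,keepdims=True));K=i["camera_matrix"]
    return s@K[:2,:2].T+K[:2,2]
def tri(a,b):
    p,d=ray("top",a);q,e=ray("side",b);d=d[0];e=e[0]
    t=np.linalg.lstsq(np.c_[d,-e],q-p,rcond=None)[0];A=p+d*t[0];B=q+e*t[1]
    return (A+B)/2,np.linalg.norm(A-B)
E
python3 - <<'E'
from h import *
t=cv2.imread("pics/top0.png");s=cv2.imread("pics/side0.png")
def z(im,x,y,w,h,f): return cv2.convertScaleAbs(cv2.resize(im[y:y+h,x:x+w],None,fx=f,fy=f,interpolation=cv2.INTER_CUBIC),alpha=1.6)
cv2.imwrite("pics/zk_t.png",z(t,300,175,75,55,10))
cv2.imwrite("pics/zk_s.png",z(s,275,230,75,75,8))
cv2.imwrite("pics/zh_t.png",z(t,175,170,110,58,7))
cv2.imwrite("pics/zh_s.png",z(s,185,150,95,75,8))
m=(cv2.cvtColor(t,cv2.COLOR_BGR2GRAY)<45).astype(np.uint8)
for c in cv2.findContours(m,cv2.RETR_EXTERNAL,cv2.CHAIN_APPROX_NONE)[0]:
    x,y,w,h=cv2.boundingRect(c)
    if 300<x<380 and 170<y<235 and w>4: 
        (cx,cy),rr=cv2.minEnclosingCircle(c); P=onz("top",[cx,cy],.004)[0]; print((x,y,w,h),cv2.contourArea(c),P,rr)
print(1.12/375)
E
```

```text
(337, 211, 16, 15) 125.0 [ 0.45514845 -0.23807782  0.004     ] 8.276573181152344
(349, 190, 12, 9) 63.5 [ 0.52864288 -0.26965528  0.004     ] 5.852449893951416
(310, 184, 20, 24) 270.0 [ 0.52335604 -0.16444251  0.004     ] 11.510964393615723
0.002986666666666667
```

```bash
sleep 1
```

```text
(no output)
```

View pics/zk_t.png

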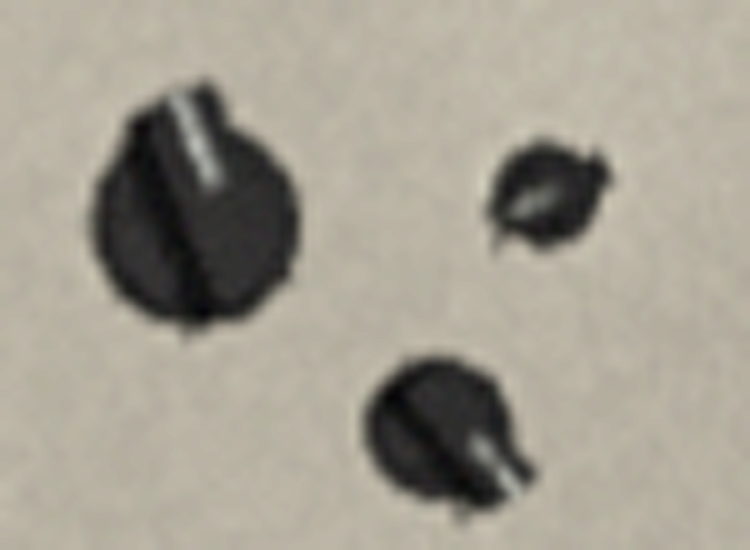

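View pics/zk_s.png

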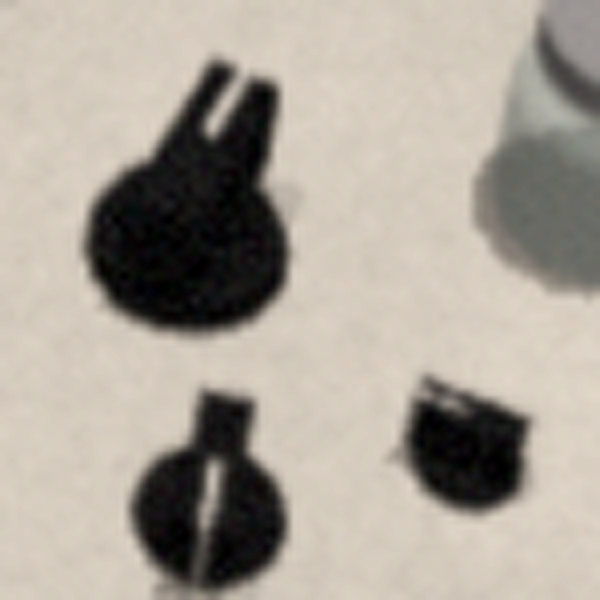

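View pics/zh_t.png

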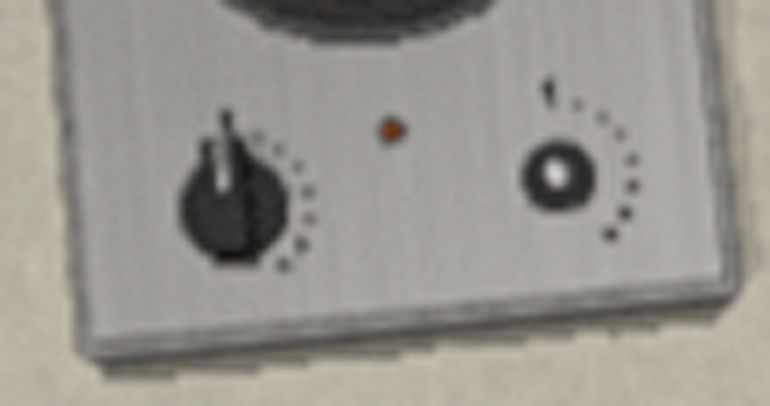

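View pics/zh_s.png

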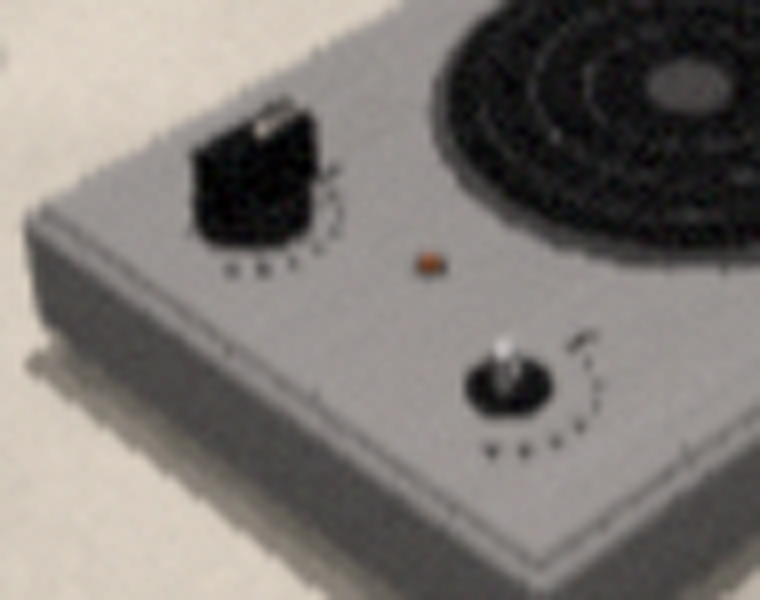

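The middle-sized knob is the one at top (343,217), with its pointer to the lower right. In the side view it is at about (301,294), with its pointer towards the camera. On the hob, the spindle is at top (255,195) with the dash at about (253,182). I'll measure them properly.

```bash
python3 - <<'E'
from h import *
t=cv2.imread("pics/top0.png");s=cv2.imread("pics/side0.png")
U=lambda x0,y0,f,X,Y:[x0+(X+.5)/f-.5,y0+(Y+.5)/f-.5]
kt=lambda X,Y:U(300,175,10,X,Y); ks=lambda X,Y:U(275,230,8,X,Y)
ht=lambda X,Y:U(175,170,7,X,Y); hs=lambda X,Y:U(185,150,8,X,Y)
# knob skirt centre (visible outline), bar line
print("skirt top",onz("top",kt(436,428),.006),"side",onz("side",ks(208,518),.004))
a=kt(475,437);b=kt(520,488);A=onz("top",[a,b],.034);print("line top",A)
c=ks(215,460);d=ks(200,585);B=onz("side",[c,d],.034);print("line side",B)
for L in(A,B):
    v=L[1]-L[0];print(np.arctan2(v[1],v[0]))
# side bar top corners: back end
print("bar back",onz("side",[ks(205,390),ks(255,402)],.034))
print("collar",onz("top",ht(558,177),.077),onz("side",hs(509,387),.077))
print("spindle top",onz("top",ht(556,170),.093),onz("side",hs(506,345),.093))
print("dash",onz("top",ht(548,92),.075),onz("side",hs(583,342),.075))
print("timer line",onz("top",[ht(222,190),ht(226,115)],.11))
# deck lines
e=onz("top",[ht(60,100),ht(88,345),ht(725,100),ht(740,270)],.075);print(e)
for L in (e[:2],e[2:]):
    v=L[0]-L[1];print(np.arctan2(v[1],v[0]))
dk=np.load("pics/top0.npy");print(dk[217,343],dk[195,262])
E
```

```text
skirt top [[ 0.45845495 -0.23364651  0.006     ]] side [[ 0.45879191 -0.23619431  0.004     ]]
line top [[ 0.45478355 -0.23832533  0.034     ]
 [ 0.440152   -0.25107246  0.034     ]]
line side [[ 0.45756851 -0.23678382  0.034     ]
 [ 0.42728399 -0.26186442  0.034     ]]
-2.4249140724372666
-2.4499117666852377
bar back [[ 0.47154857 -0.21861226  0.034     ]
 [ 0.47964654 -0.23027854  0.034     ]]
collar [[0.51658927 0.03078375 0.077     ]] [[0.51851077 0.03032284 0.077     ]]
spindle top [[0.51776536 0.03157336 0.093     ]] [[0.51970641 0.03305592 0.093     ]]
dash [[0.55109666 0.03506755 0.075     ]] [[0.55336878 0.03420392 0.075     ]]
timer line [[0.50726456 0.16080171 0.11      ]
 [0.53653121 0.15991241 0.11      ]]
[[ 0.54638553  0.23144523  0.075     ]
 [ 0.44816982  0.2173423   0.075     ]
 [ 0.54838916 -0.03610502  0.075     ]
 [ 0.48006157 -0.0420946   0.075     ]]
0.14261650974108767
0.08743631805292
1.0853357 1.0501813
```

```bash
cat >> h.py <<'E'
def d(x,y,z,yaw,obs=None):
    o=obs or r.get_obs();q=R.from_quat(o["tool_rot"])
    T=R.from_euler("z",yaw)*R.from_euler("x",np.pi)
    a=q.inv().apply(np.array([x,y,z])-o["tool_pos"]);w=(q.inv()*T).as_rotvec()
    print("shift",a.round(4),"turn",w.round(4))
def st():
    o=r.get_obs();q=R.from_quat(o["tool_rot"]);X=q.as_matrix()
    print("t",round(o["time_s"],2),"p",o["tool_pos"].round(4),"yaw",round(np.arctan2(X[1,0],X[0,0]),4),"zax",X[:,2].round(4),"F",o["force"].round(2),"T",o["ft_torque"].round(3),"w",round(o["width"],4),"j6",o["qpos"][5].round(3))
E
python3 - <<'E'
from h import *
d(.50,.20,.40,-1.2)
E
```

```text
shift [0.3972 0.3111 0.0043] turn [ 1.300e-03 -7.000e-04  8.391e-01]
```

```bash
python3 -m pendant '[[[0.4,0.31,0.0],[0,0,0.84],50],[[0.4,0.31,0.0],[0,0,0.84],50],[[0.4,0.31,0.0],[0,0,0.84],50],[[0.4,0.31,0.0],[0,0,0.84],50],[[0.4,0.31,0.0],[0,0,0.84],50],[[0.4,0.31,0.0],[0,0,0.84],50],[[0.4,0.31,0.0],[0,0,0.84],50],[[0.4,0.31,0.0],[0,0,0.84],50]]'
python3 - <<'E'
from h import *
st(); d(.459,-.235,.30,-2.44)
E
```

```text
time_s: 0.77
tool_pos: [0.4132, 0.3455, 0.4045]
tool_rot: [0.824, -0.567, -0.0, 0.0]
force: [1.7, 0.4, -0.1]
width: 0.0448
t 0.77 p [0.4132 0.3455 0.4045] yaw -1.2064 zax [-2.e-04 -1.e-04 -1.e+00] F [ 1.68  0.42 -0.09] T [ 0.143 -0.175  0.016] w 0.0448 j6 -0.696
shift [0.5587 0.164  0.1046] turn [ 2.0000e-04 -2.0000e-04  1.2336e+00]
```

```bash
python3 -m pendant '[[[0.56,0.16,0.0],[0,0,1.23],50],[[0.56,0.16,0.0],[0,0,1.23],50],[[0.56,0.16,0.0],[0,0,1.23],50],[[0.56,0.16,0.0],[0,0,1.23],50],[[0.56,0.16,0.0],[0,0,1.23],50],[[0.56,0.16,0.0],[0,0,1.23],50],[[0.56,0.16,0.0],[0,0,1.23],50],[[0.56,0.16,0.0],[0,0,1.23],50]]'
python3 - <<'E'
from h import *
st(); d(.459,-.235,.24,-2.44)
E
```

```text
time_s: 1.43
tool_pos: [0.4426, 0.0135, 0.4048]
tool_rot: [-0.451, 0.893, 0.0, 0.0]
force: [1.8, 0.8, 0.7]
width: 0.0439
t 1.43 p [0.4426 0.0135 0.4048] yaw -2.2065 zax [ 4.e-04  4.e-04 -1.e+00] F [1.81 0.8  0.69] T [ 0.128 -0.294 -0.01 ] w 0.0439 j6 -1.114
shift [ 0.1903 -0.1607  0.1647] turn [-1.000e-04  6.000e-04  2.335e-01]
```

```bash
python3 -m pendant '[[[0.19,-0.16,0.10],[0,0,0.234],50],[[0.19,-0.16,0.10],[0,0,0.234],50],[[0.19,-0.16,0.10],[0,0,0.234],50],[[0.19,-0.16,0.10],[0,0,0.234],50],[[0.19,-0.16,0.10],[0,0,0.234],50],[[0.19,-0.16,0.10],[0,0,0.234],50],[[0.19,-0.16,0.10],[0,0,0.234],50],[[0.19,-0.16,0.10],[0,0,0.234],50]]'
python3 - <<'E'
from h import *
st(); d(.459,-.235,.19,-2.44); print(r.get_obs()["qpos"])
for n in("top","side"):
    p,_=r.read_camera(n); cv2.imwrite(f"pics/{n}1.png",p)
E
```

```text
time_s: 2.1
tool_pos: [0.4598, -0.2352, 0.3021]
tool_rot: [-0.344, 0.939, 0.001, -0.002]
force: [0.2, 0.7, -0.5]
width: 0.0439
t 2.1 p [ 0.4598 -0.2352  0.3021] yaw -2.4388 zax [-4.5e-03  5.0e-04 -1.0e+00] F [ 0.21  0.69 -0.49] T [ 0.095 -0.155  0.02 ] w 0.0439 j6 -0.776
shift [1.000e-04 3.000e-04 1.121e-01] turn [ 0.0032 -0.0031  0.0012]
[-9.23044265e-02  1.94620156e-01 -4.73004642e-01 -8.92180368e-05
 -9.07651107e-01 -7.75629991e-01]
```

```bash
python3 - <<'E'
from h import *
s=cv2.imread("pics/side1.png");t=cv2.imread("pics/top1.png")
z=lambda im,x,y,w,h,f: cv2.convertScaleAbs(cv2.resize(im[y:y+h,x:x+w],None,fx=f,fy=f,interpolation=cv2.INTER_CUBIC),alpha=1.8)
a=z(s,240,180,130,140,4);b=z(t,290,140,70,140,4)
cv2.imwrite("pics/v1.png",np.hstack([a,b]))
E
```

```text
(no output)
```

View pics/v1.png

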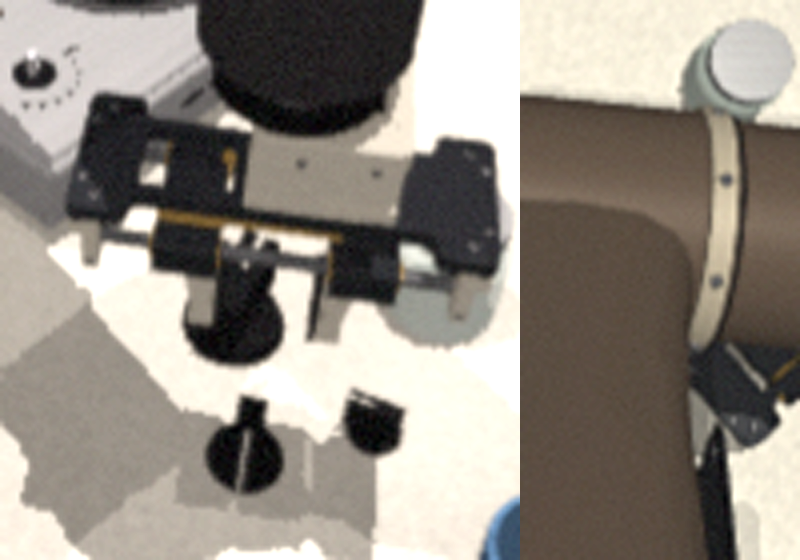

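Side view: the gripper is hovering over the knob, with the fingers straddling it once parallax is allowed for. I'll lower it now.

```bash
python3 -m pendant '[[[0,0,0.04],[0,0,0],50],[[0,0,0.08],[0,0,0],50],[[0,0,0.08],[0,0,0],50],[[0,0,0.08],[0,0,0],50]]'
python3 - <<'E'
from h import *
st(); d(.459,-.235,.189,-2.44)
s,_=r.read_camera("side")
z=lambda im,x,y,w,h,f: cv2.convertScaleAbs(cv2.resize(im[y:y+h,x:x+w],None,fx=f,fy=f,interpolation=cv2.INTER_CUBIC),alpha=1.8)
cv2.imwrite("pics/v2.png",z(s,250,220,110,100,6))
E
```

```text
time_s: 2.53
tool_pos: [0.4602, -0.2314, 0.2242]
tool_rot: [-0.347, 0.938, 0.001, -0.002]
force: [1.3, -0.1, 1.6]
width: 0.0436
t 2.53 p [ 0.4602 -0.2314  0.2242] yaw -2.4333 zax [-4.2e-03  2.0e-04 -1.0e+00] F [ 1.34 -0.13  1.62] T [ 0.009 -0.193  0.043] w 0.0436 j6 -0.778
shift [ 0.0031 -0.0021  0.0352] turn [ 0.0029 -0.003   0.0067]
```

View pics/v2.png

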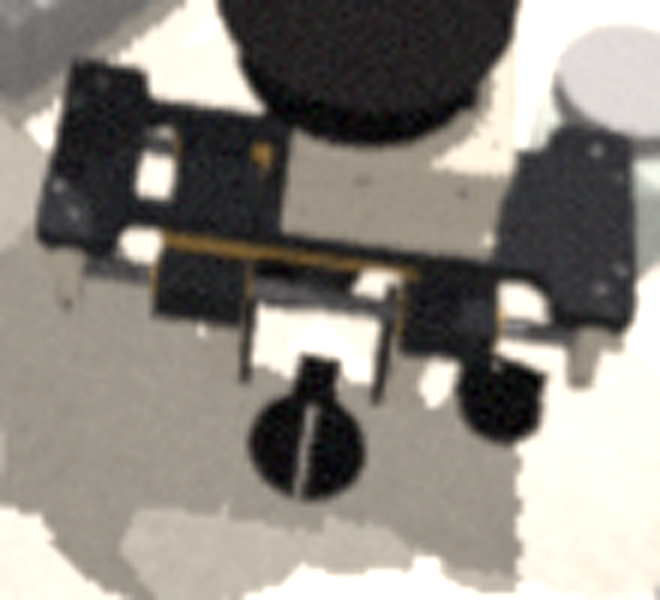

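Side view: the bar (zoom 315,380) lies midway between the two fingertips (245 and 380). I'll go down the last 35 mm with a small correction.

```bash
python3 -m pendant '[[[0.001,-0.001,0.018],[0.002,-0.003,0.004],50],[[0.002,-0.002,0.033],[0.002,-0.003,0.004],50],[[0.002,-0.002,0.034],[0.002,-0.003,0.004],50],[[0.002,-0.002,0.034],[0.002,-0.003,0.004],50],[[0.002,-0.002,0.034],[0.002,-0.003,0.004],50]]'
python3 - <<'E'
from h import *
st(); d(.459,-.235,.189,-2.44)
E
```

```text
time_s: 3.0
tool_pos: [0.4614, -0.235, 0.1928]
tool_rot: [-0.345, 0.939, -0.001, 0.003]
force: [0.9, 0.3, -0.0]
width: 0.0434
t 3.0 p [ 0.4614 -0.235   0.1928] yaw -2.4379 zax [ 6.4e-03 -2.0e-04 -1.0e+00] F [ 0.92  0.31 -0.02] T [ 0.138 -0.151 -0.024] w 0.0434 j6 -0.775
shift [0.0018 0.0015 0.0038] turn [-0.0043  0.0048  0.0021]
```

```bash
python3 -m pendant '[[[0.002,0.001,0.0035],[-0.002,0.002,0],50],[[0.002,0.001,0.0035],[-0.002,0.002,0],50]]'; python3 -c "
from h import *
st()"
python3 -m pendant '[[[0,0,0],[0,0,0],0],[[0,0,0],[0,0,0],0],[[0,0,0],[0,0,0],0],[[0,0,0],[0,0,0],0],[[0,0,0],[0,0,0],0],[[0,0,0],[0,0,0],0]]' 15; python3 -c "
from h import *
st()
s,_=r.read_camera('side')
cv2.imwrite('pics/v3.png',cv2.convertScaleAbs(cv2.resize(s[220:320,250:360],None,fx=6,fy=6,interpolation=2),alpha=1.8))"
```

```text
time_s: 3.17
tool_pos: [0.4582, -0.2356, 0.1879]
tool_rot: [-0.344, 0.939, -0.0, 0.001]
force: [-0.5, 1.1, -0.1]
width: 0.0438
t 3.17 p [ 0.4582 -0.2356  0.1879] yaw -2.4388 zax [ 1.9e-03  6.0e-04 -1.0e+00] F [-0.49  1.08 -0.1 ] T [ 0.073 -0.091 -0.042] w 0.0438 j6 -0.773
time_s: 3.67
tool_pos: [0.4582, -0.2356, 0.1871]
tool_rot: [-0.344, 0.939, 0.0, 0.0]
force: [-0.2, 1.0, 0.2]
width: 0.0162
t 3.67 p [ 0.4582 -0.2356  0.1871] yaw -2.4388 zax [ 6.e-04  6.e-04 -1.e+00] F [-0.16  0.99  0.23] T [ 0.15  -0.003 -0.058] w 0.0162 j6 -0.773
```

View pics/v3.png

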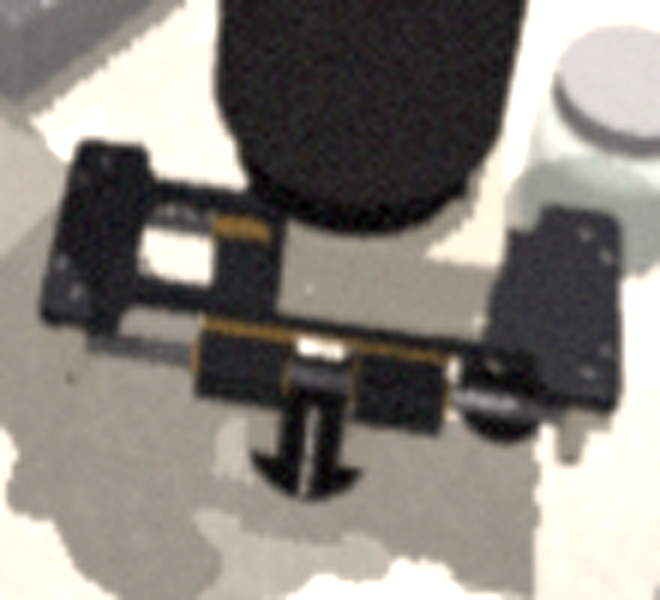

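Side view: the fingers are closed on the bar (opening 16.2 mm) and the skirt is visible below them at (310,485). I'll lift it.

```bash
python3 -m pendant '[[[0,0,0],[0,0,0],0],[[0,0,-0.03],[0,0,0],0],[[0,0,-0.07],[0,0,0],0],[[0,0,-0.11],[0,0,0],0],[[0,0,-0.14],[0,0,0],0],[[0,0,-0.14],[0,0,0],0],[[0,0,-0.14],[0,0,0],0]]' 30; python3 -c "
from h import *
st()
d(.5175,.031,.33,.115-2.4)
s,_=r.read_camera('side')
cv2.imwrite('pics/side4.png',s)
cv2.imwrite('pics/v4.png',cv2.convertScaleAbs(cv2.resize(s[160:290,230:360],None,fx=4.5,fy=4.5,interpolation=2),alpha=1.8))"
```

```text
time_s: 4.3
tool_pos: [0.4584, -0.2357, 0.3291]
tool_rot: [-0.344, 0.939, -0.001, 0.002]
force: [-1.1, 0.3, -2.5]
width: 0.0156
t 4.3 p [ 0.4584 -0.2357  0.3291] yaw -2.4388 zax [ 5.1e-03  3.0e-04 -1.0e+00] F [-1.06  0.34 -2.52] T [ 0.145 -0.083 -0.028] w 0.0156 j6 -0.773
shift [-0.2175  0.1653 -0.0005] turn [-0.0034  0.0039 -0.1539]
```

View pics/v4.png

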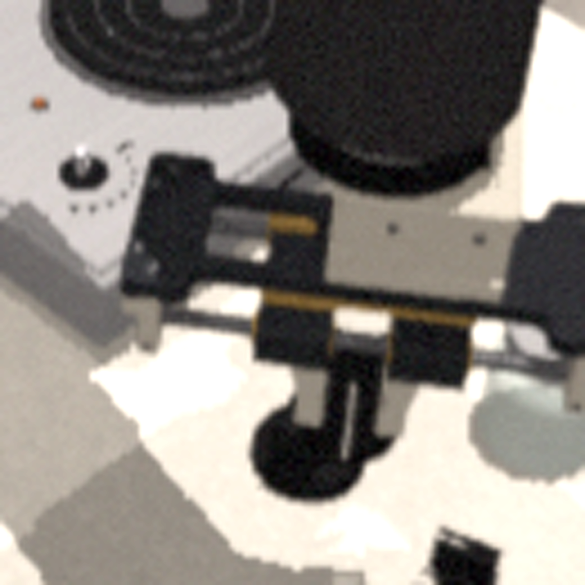

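The knob is held; its line shows at zoom (348,420), in front of the big knob. I'll carry it to the spindle.

```bash
python3 -m pendant '[[[-0.217,0.165,0],[-0.002,0.002,-0.154],0],[[-0.217,0.165,0],[-0.002,0.002,-0.154],0],[[-0.217,0.165,0],[-0.002,0.002,-0.154],0],[[-0.217,0.165,0],[-0.002,0.002,-0.154],0],[[-0.217,0.165,0],[-0.002,0.002,-0.154],0],[[-0.217,0.165,0],[-0.002,0.002,-0.154],0],[[-0.217,0.165,0],[-0.002,0.002,-0.154],0],[[-0.217,0.165,0],[-0.002,0.002,-0.154],0]]'; python3 -m pendant '[[[0,0,0],[0,0,0],0],[[0,0,0.02],[0,0,0],0],[[0,0,0.02],[0,0,0],0],[[0,0,0.02],[0,0,0],0]]'; python3 -c "
from h import *
st()
d(.5175,.031,.31,.115-2.4)
s,_=r.read_camera('side')
cv2.imwrite('pics/side5.png',s);cv2.imwrite('pics/top5.png',r.read_camera('top')[0])
st()
cv2.imwrite('pics/v5.png',cv2.convertScaleAbs(cv2.resize(s[130:230,190:310],None,fx=6,fy=6,interpolation=2),alpha=1.8))"
```

```text
time_s: 5.02
tool_pos: [0.5176, 0.0342, 0.3255]
tool_rot: [-0.417, 0.909, 0.001, -0.002]
force: [0.3, 0.5, -0.9]
width: 0.0158
time_s: 5.35
tool_pos: [0.5161, 0.0294, 0.3059]
tool_rot: [-0.415, 0.91, 0.001, -0.003]
force: [0.8, -0.3, -1.3]
width: 0.0156
t 5.35 p [0.5161 0.0294 0.3059] yaw -2.286 zax [-0.0061 -0.001  -1.    ] F [ 0.82 -0.32 -1.3 ] T [ 0.034 -0.183  0.016] w 0.0156 j6 -1.15
shift [-0.0021  0.     -0.0041] turn [ 0.004  -0.0048 -0.001 ]
t 5.45 p [0.517  0.0297 0.3074] yaw -2.2858 zax [-2.8e-03  1.0e-04 -1.0e+00] F [-1.23  1.51 -1.39] T [ 0.067 -0.139 -0.026] w 0.0158 j6 -1.15
```

View pics/v5.png

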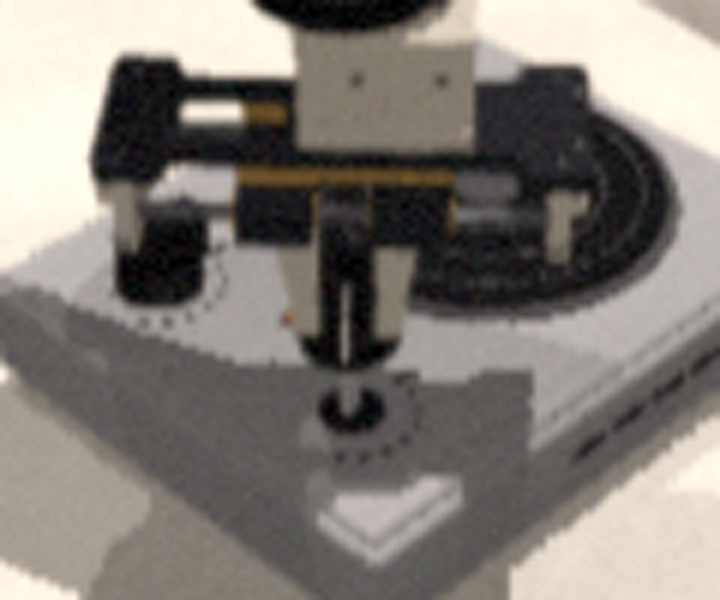

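Side view: the held skirt spans zoom x≈302–398 (bottom edge at y≈368), with the spindle below it at (349,390) and the collar at (352,408), so they line up sideways. I'll look at the top view and compute the numbers.

```bash
python3 - <<'E'
from h import *
t=cv2.imread('pics/top5.png')
cv2.imwrite('pics/v5t.png',cv2.convertScaleAbs(cv2.resize(t[150:240,170:310],None,fx=5,fy=5,interpolation=2),alpha=1.8))
s=cv2.imread('pics/side5.png');g=cv2.GaussianBlur(cv2.cvtColor(s,6),(3,3),0)
for y in (180,182,184,186,188,190,191,192,193,194,195,196,197,198,199,200,201):
    print(y,g[y,236:262])
th=np.linspace(0,2*np.pi,73)
for c in [(.517,.0297)]:
    ring=np.c_[c[0]+.022*np.cos(th),c[1]+.022*np.sin(th),0*th+.3074-.1871]
    u=proj("side",ring);print("ring xmin,max,ymax",u.min(0),u.max(0))
    for z in(.077,):
        u=proj("side",np.c_[.5175+.015*np.cos(th),.031+.015*np.sin(th),0*th+z]);print("collar",u.min(0),u.max(0))
print(proj("side",[[.5175,.031,.093]]))
E
```

```text
180 [88 84 76 71 69 67 55 33 14 10 24 38 29 12  7 15 34 56 66 68 66 57 44 37
 33 30]
182 [80 70 67 68 69 69 59 36 16 11 25 37 25  9  8 18 39 59 68 69 70 71 69 66
 64 59]
184 [81 74 70 68 66 64 55 34 15 11 29 44 31 12  8 18 40 59 66 68 72 81 87 89
 89 88]
186 [90 89 82 65 43 29 23 15  9 11 31 46 32 14 11 15 24 33 38 43 59 79 89 90
 90 91]
188 [89 90 89 77 51 24 10  7  6  9 28 44 32 13  7  6  5  9 22 43 69 86 90 91
 92 92]
190 [70 73 74 72 64 48 32 21 17 15 22 29 22 14 14 18 27 40 59 76 84 86 86 88
 90 91]
191 [57 58 58 57 55 49 42 35 31 28 27 29 27 25 28 34 41 51 63 70 71 70 70 77
 86 90]
192 [51 51 50 50 50 49 48 46 44 41 41 42 43 42 42 45 48 52 55 54 50 49 53 63
 78 86]
193 [50 49 49 49 50 50 50 50 48 47 50 53 54 51 48 47 49 51 50 46 41 42 46 55
 66 73]
194 [50 49 49 49 49 50 50 48 45 43 47 54 56 51 42 39 42 47 49 47 44 44 45 49
 55 57]
195 [50 50 49 49 49 50 48 43 35 31 40 52 55 46 30 23 29 38 46 49 48 46 44 46
 50 50]
196 [50 50 50 50 50 49 45 34 22 19 33 49 53 42 23 12 16 28 42 48 48 47 45 46
 48 49]
197 [50 51 50 50 50 49 43 27 13 12 27 46 48 36 18  8  9 21 37 47 49 48 46 45
 46 48]
198 [50 50 50 49 50 50 43 25 10  8 21 37 38 25 12  7  8 19 35 47 50 49 46 44
 46 49]
199 [50 50 49 50 53 55 50 32 14  9 14 22 22 14  8  8 13 23 38 47 50 49 46 44
 46 49]
200 [50 50 50 52 57 61 58 45 26 15 13 13 12 10 11 13 21 33 43 48 49 49 46 44
 46 49]
201 [50 50 51 54 60 64 63 55 41 28 21 19 17 18 22 25 33 42 47 48 48 47 46 45
 46 49]
ring xmin,max,ymax [239.06905255 180.39446679] [256.17235149 191.41176822]
collar [242.08236181 194.22600153] [253.38049736 201.79606505]
[[247.63317315 193.4368407 ]]
```

View pics/v5t.png

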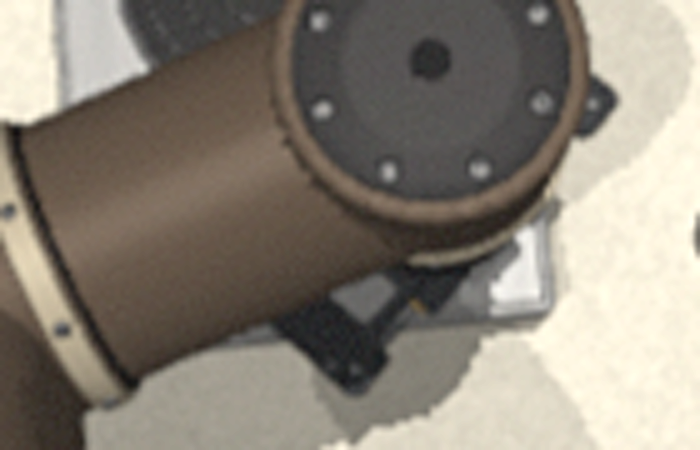

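The top view is blocked by the arm, so I'll use the side camera only. The pointer currently faces that camera. I'll turn a quarter turn so the grip offset along the bar shows up sideways.

```bash
python3 -m pendant '[[[0,0,0],[0,0,-0.8],0],[[0,0,0],[0,0,-0.8],0],[[0,0,0],[0,0,-0.8],0],[[0,0,0],[0,0,-0.8],0],[[0,0,0],[0,0,-0.8],0],[[0,0,0],[0,0,-0.8],0],[[0,0,0],[0,0,-0.8],0],[[0,0,0],[0,0,-0.8],0]]' >/dev/null; python3 -m pendant '[[[0,0,0],[0,0,-0.77],0],[[0,0,0],[0,0,-0.77],0],[[0,0,0],[0,0,-0.77],0],[[0,0,0],[0,0,-0.77],0],[[0,0,0],[0,0,-0.77],0],[[0,0,0],[0,0,-0.77],0],[[0,0,0],[0,0,-0.77],0],[[0,0,0],[0,0,-0.77],0]]'; python3 -c "
from h import *
st()
s,_=r.read_camera('side')
cv2.imwrite('pics/side6.png',s)
for i in range(4): st();r.read_camera('side')
cv2.imwrite('pics/v6.png',cv2.convertScaleAbs(cv2.resize(s[130:230,190:310],None,fx=6,fy=6,interpolation=2),alpha=1.8))
g=cv2.GaussianBlur(cv2.cvtColor(s,6),(3,3),0)
for y in list(range(176,194))+[196,197,198]:print(y,g[y,234:264])"
```

```text
time_s: 6.78
tool_pos: [0.5171, 0.0302, 0.3078]
tool_rot: [0.936, -0.352, -0.001, -0.0]
force: [-0.2, 0.1, -1.4]
width: 0.0156
t 6.78 p [0.5171 0.0302 0.3078] yaw -0.7188 zax [-1.5e-03  9.0e-04 -1.0e+00] F [-0.23  0.05 -1.38] T [-0.005 -0.051  0.022] w 0.0156 j6 0.416
t 6.83 p [0.517  0.0303 0.3077] yaw -0.7201 zax [-1.7e-03  8.0e-04 -1.0e+00] F [ 0.15 -0.46 -1.25] T [ 0.061  0.007 -0.001] w 0.0156 j6 0.415
t 6.88 p [0.517  0.0303 0.3076] yaw -0.7197 zax [-1.8e-03  8.0e-04 -1.0e+00] F [ 0.87 -0.04 -1.64] T [-0.008 -0.042 -0.012] w 0.0155 j6 0.415
t 6.93 p [0.517  0.0303 0.3075] yaw -0.7188 zax [-1.9e-03  7.0e-04 -1.0e+00] F [-0.29 -0.2  -1.33] T [0.035 0.022 0.032] w 0.016 j6 0.416
t 6.98 p [0.517  0.0304 0.3075] yaw -0.718 zax [-1.9e-03  7.0e-04 -1.0e+00] F [-0.21  0.01 -0.42] T [ 0.08   0.049 -0.01 ] w 0.0155 j6 0.416
176 [49 48 48 48 48 48 48 48 48 49 48 47 45 45 45 45 45 46 46 45 45 44 41 39
 38 38 40 44 45 36]
177 [63 63 63 64 63 63 63 63 63 63 63 62 62 63 63 63 62 62 62 62 62 61 58 57
 57 57 59 60 55 38]
178 [65 67 68 68 68 68 68 68 68 68 68 68 68 68 68 68 68 68 68 68 68 67 65 
[... 1068 characters left out ...]
1
 87 89 90 91 90 90]
190 [50 50 50 50 50 49 46 40 33 26 21 19 18 18 20 21 21 25 31 38 45 50 58 68
 75 83 89 90 90 90]
191 [50 50 50 50 49 50 49 48 45 40 36 33 33 34 35 36 36 38 42 46 48 48 48 52
 62 76 86 90 90 90]
192 [50 50 50 49 49 49 49 49 48 47 46 45 47 49 50 48 47 47 48 49 48 45 42 46
 60 75 86 90 90 91]
193 [50 50 51 50 49 49 49 49 49 49 48 49 51 55 56 52 49 47 49 49 48 44 41 47
 63 80 88 90 91 91]
196 [50 50 50 50 50 49 49 50 46 34 21 19 33 49 53 43 25 14 16 27 43 53 57 63
 74 84 88 90 90 90]
197 [51 50 50 50 50 49 49 50 43 27 13 12 27 45 49 36 19  9  8 20 43 63 71 76
 81 82 85 88 89 89]
198 [51 51 50 50 49 49 50 51 44 26 11 10 21 36 38 26 13  7  8 20 47 73 84 87
 85 81 83 88 90 90]
```

View pics/v6.png

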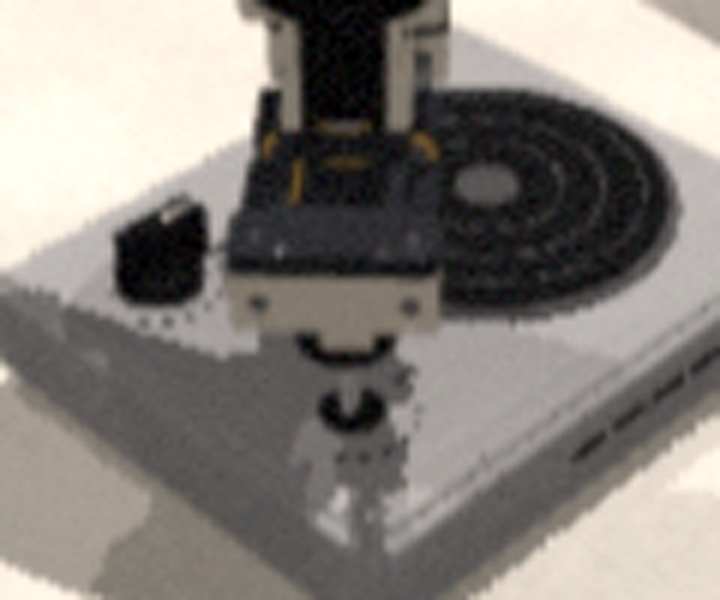

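```bash
python3 - <<'E'
from h import *
th=np.linspace(0,2*np.pi,361)
def ring(n,c,z,R_):return proj(n,np.c_[c[0]+R_*np.cos(th),c[1]+R_*np.sin(th),0*th+z])
from scipy.optimize import least_squares
for n,im,box in(("side","side0",(238,188,260,206)),("top","top0",(246,186,264,204))):
    g=cv2.cvtColor(cv2.imread(f"pics/{im}.png"),6).astype(np.float32);f=8
    x0,y0,x1,y1=box
    c=cv2.resize(g[y0:y1,x0:x1],None,fx=f,fy=f,interpolation=2)
    bg=np.median(g[y0:y1,x0:x1]);m=(c<bg*.5+6).astype(np.uint8)
    k=max(cv2.findContours(m,0,1)[0],key=cv2.contourArea)[:,0]
    k=np.c_[x0+(k[:,0]+.5)/f-.5,y0+(k[:,1]+.5)/f-.5]
    P=onz(n,k,.0765)
    a=least_squares(lambda q:np.hypot(P[:,0]-q[0],P[:,1]-q[1])-.015,[.517,.031],loss="soft_l1",f_scale=.0007)
    res=np.hypot(P[:,0]-a.x[0],P[:,1]-a.x[1])
    print(n,bg,a.x,res.min(),np.median(res),res.max(),"L",.796*a.x[0]-.605*a.x[1],"D",.605*a.x[0]+.796*a.x[1])
    print("bounds",k.min(0),k.max(0))
# knob skirt at the start, same way
for n,im,box in(("side","side0",(286,280,318,308)),("top","top0",(332,206,358,230))):
    g=cv2.cvtColor(cv2.imread(f"pics/{im}.png"),6).astype(np.float32);f=8
    x0,y0,x1,y1=box
    c=cv2.resize(g[y0:y1,x0:x1],None,fx=f,fy=f,interpolation=2)
    bg=np.median(g[y0:y1,x0:x1]);m=(c<bg*.55).astype(np.uint8)
    k=max(cv2.findContours(m,0,1)[0],key=cv2.contourArea)[:,0]
    k=np.c_[x0+(k[:,0]+.5)/f-.5,y0+(k[:,1]+.5)/f-.5]
    P=onz(n,k,.004)
    a=least_squares(lambda q:np.hypot(P[:,0]-q[0],P[:,1]-q[1])-.022,[.459,-.235],loss="cauchy",f_scale=.0007)
    print("knob",n,a.x,"e",(a.x-[.4582,-.2356])@np.array([-.764,-.646]))
E
```

```text
side 93.0 [0.51841124 0.03055071] 0.0049407074418847995 0.014363311391980695 0.0156365494748259 L 0.39417216797234406 D 0.3379571701156819
bounds [242.8125 194.5625] [253.5625 201.6875]
top 101.0 [0.51689422 0.03052745] 0.012954171268267776 0.013768517301100307 0.014588188060666361 L 0.3929786884527528 D 0.3370208509291353
bounds [249.3125 189.9375] [259.3125 199.4375]
knob side [ 0.45978671 -0.23563324] e -0.0011907782614932537
knob top [ 0.45716794 -0.23515262] e 0.0004994904728200992
```

```bash
python3 -c "
from h import *
d(.5191,.0305,.2835,-.15)"
```

```text
shift [ 0.0016 -0.0015  0.0239] turn [ 2.000e-04  2.200e-03 -5.672e-01]
```

```bash
python3 -m pendant '[[[0.0016,-0.0015,0],[0,0.002,-0.567],0],[[0.0016,-0.0015,0],[0,0.002,-0.567],0],[[0.0016,-0.0015,0],[0,0.002,-0.567],0],[[0.0016,-0.0015,0.01],[0,0.002,-0.567],0],[[0.0016,-0.0015,0.02],[0,0.002,-0.567],0],[[0.0016,-0.0015,0.023],[0,0.002,-0.567],0],[[0.0016,-0.0015,0.023],[0,0.002,-0.567],0],[[0.0016,-0.0015,0.023],[0,0.002,-0.567],0]]' >/dev/null; python3 -c "
from h import *
s,_=r.read_camera('side')
for i in range(4): st();r.read_camera('side')
d(.5191,.0305,.2801,-.15)
cv2.imwrite('pics/side7.png',s)
cv2.imwrite('pics/v7.png',cv2.convertScaleAbs(cv2.resize(s[150:220,210:290],None,fx=8,fy=8,interpolation=2),alpha=1.8))
"
```

```text
t 7.75 p [0.5194 0.0306 0.2848] yaw -0.1502 zax [ 2.e-04 -2.e-04 -1.e+00] F [-0.2  -0.65 -0.27] T [-0.031 -0.051  0.013] w 0.0156 j6 0.984
t 7.8 p [0.5194 0.0307 0.2849] yaw -0.1497 zax [ 5.e-04  0.e+00 -1.e+00] F [ 0.39 -0.72 -0.74] T [-0.016  0.024  0.028] w 0.0159 j6 0.984
t 7.85 p [0.5194 0.0307 0.2849] yaw -0.1492 zax [ 5.e-04  1.e-04 -1.e+00] F [ 0.09  0.07 -0.61] T [-0.08   0.02  -0.004] w 0.0156 j6 0.985
t 7.9 p [0.5193 0.0306 0.2849] yaw -0.1489 zax [ 6.e-04  1.e-04 -1.e+00] F [ 0.56 -0.26 -0.91] T [-0.047 -0.021 -0.014] w 0.0155 j6 0.985
shift [-0.0002  0.0002  0.0047] turn [-0.0002 -0.0004  0.0014]
```

View pics/v7.png

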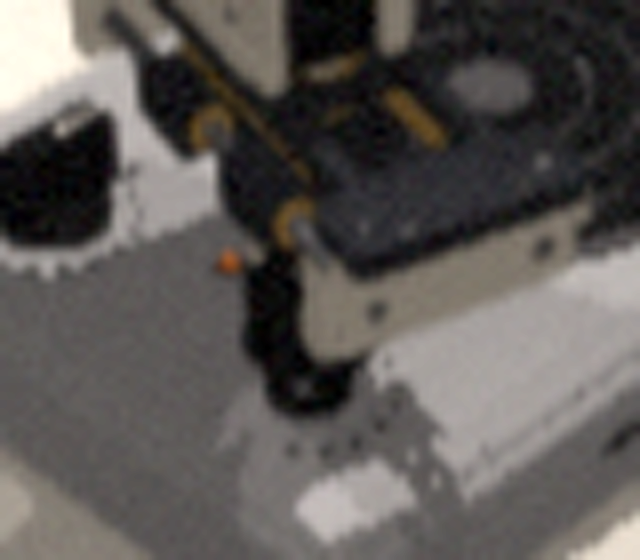

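Side view: the skirt is just above the collar, and the spindle glints at zoom (303,385). I'll come down slowly, watching the force.

```bash
python3 -m pendant '[[[0,0,0.0015],[0,0,0],0],[[0,0,0.003],[0,0,0],0],[[0,0,0.003],[0,0,0],0]]'; python3 -m pendant '[[[0,0,0.001],[0,0,0],0],[[0,0,0.001],[0,0,0],0],[[0,0,0.001],[0,0,0],0]]'; python3 -m pendant '[[[0,0,0.001],[0,0,0],0],[[0,0,0.001],[0,0,0],0],[[0,0,0.001],[0,0,0],0]]'
```

```text
time_s: 8.2
tool_pos: [0.519, 0.0305, 0.2811]
tool_rot: [0.997, -0.074, -0.0, 0.0]
force: [-0.2, 0.5, -1.0]
width: 0.0158
time_s: 8.45
tool_pos: [0.5191, 0.0306, 0.2803]
tool_rot: [0.997, -0.074, -0.0, 0.0]
force: [-0.8, -0.4, -0.4]
width: 0.016
time_s: 8.7
tool_pos: [0.5193, 0.0306, 0.2797]
tool_rot: [0.997, -0.074, 0.0, 0.0]
force: [-0.8, 0.0, 2.8]
width: 0.0158
```

```bash
python3 -m pendant '[[[0,0.0001,0.0005],[0,0,0.1],0],[[0,0.0002,0.0005],[0,0,0.2],0],[[0,0.0003,0.0005],[0,0,0.3],0],[[-0.0001,0.0004,0.0005],[0,0,0.4],0],[[-0.0001,0.0004,0.0005],[0,0,0.4],0]]'; python3 -c "
from h import *
for i in range(3): st();r.read_camera('side')"
```

```text
time_s: 9.12
tool_pos: [0.5192, 0.0303, 0.2792]
tool_rot: [0.962, -0.273, 0.0, -0.0]
force: [-0.4, -0.1, 2.6]
width: 0.0161
t 9.12 p [0.5192 0.0303 0.2792] yaw -0.5522 zax [ 6.e-04  2.e-04 -1.e+00] F [-0.4  -0.13  2.56] T [0.132 0.128 0.039] w 0.0161 j6 0.582
t 9.17 p [0.5192 0.0303 0.2792] yaw -0.546 zax [ 5.e-04  1.e-04 -1.e+00] F [-0.76 -0.52  2.31] T [0.218 0.093 0.042] w 0.0156 j6 0.589
t 9.22 p [0.5192 0.0303 0.2791] yaw -0.5443 zax [ 5.e-04  1.e-04 -1.e+00] F [ 0.04 -0.12  2.68] T [0.246 0.033 0.029] w 0.016 j6 0.59
```

```bash
python3 -m pendant '[[[0,0.0001,0.0006],[0,0,0.1],0],[[0,0.0002,0.0006],[0,0,0.2],0],[[0,0.0003,0.0006],[0,0,0.3],0],[[-0.0001,0.0004,0.0006],[0,0,0.4],0],[[-0.0001,0.0004,0.0006],[0,0,0.4],0]]'; python3 -c "
from h import *
for i in range(3): st();r.read_camera('side')"
```

```text
time_s: 9.68
tool_pos: [0.5185, 0.0298, 0.2779]
tool_rot: [0.889, -0.457, -0.0, 0.0]
force: [1.0, 0.4, -0.2]
width: 0.0158
t 9.68 p [0.5185 0.0298 0.2779] yaw -0.95 zax [-9.e-04 -2.e-04 -1.e+00] F [ 0.95  0.36 -0.22] T [ 0.136 -0.114  0.033] w 0.0158 j6 0.185
t 9.73 p [0.5186 0.0298 0.278 ] yaw -0.9444 zax [-8.e-04 -2.e-04 -1.e+00] F [ 0.15  0.66 -0.62] T [ 0.094 -0.107 -0.046] w 0.0155 j6 0.191
t 9.78 p [0.5186 0.0298 0.278 ] yaw -0.943 zax [-8.e-04 -3.e-04 -1.e+00] F [-0.15 -0.11 -0.97] T [ 0.105 -0.051  0.012] w 0.0156 j6 0.192
```

The force has fallen to zero and the arm is 1 mm lower, so the flat has been found. I'll ease it down.

```bash
python3 -m pendant '[[[0,0,0.001],[0,0,0],0],[[0,0,0.001],[0,0,0],0],[[0,0,0.001],[0,0,0],0]]'; python3 -m pendant '[[[0,0,0.001],[0,0,0],0],[[0,0,0.001],[0,0,0],0]]';python3 -m pendant '[[[0,0,0.001],[0,0,0],0],[[0,0,0.001],[0,0,0],0]]';  python3 -c "
from h import *
for i in range(3): st();r.read_camera('side')"
```

```text
time_s: 10.08
tool_pos: [0.5186, 0.03, 0.2771]
tool_rot: [0.89, -0.456, -0.0, 0.0]
force: [0.1, 0.8, -1.5]
width: 0.0157
time_s: 10.25
tool_pos: [0.5187, 0.03, 0.2761]
tool_rot: [0.89, -0.456, -0.0, 0.0]
force: [-1.0, 1.0, -0.8]
width: 0.0157
time_s: 10.42
tool_pos: [0.5187, 0.03, 0.2752]
tool_rot: [0.89, -0.456, -0.0, 0.0]
force: [-0.4, 2.1, -1.1]
width: 0.0162
t 10.42 p [0.5187 0.03   0.2752] yaw -0.9476 zax [-2.e-04  0.e+00 -1.e+00] F [-0.37  2.09 -1.14] T [ 0.723 -0.024 -0.06 ] w 0.0162 j6 0.187
t 10.47 p [0.5187 0.03   0.2752] yaw -0.9476 zax [-2.e-04 -0.e+00 -1.e+00] F [ 1.23  2.27 -0.88] T [ 0.735 -0.015 -0.03 ] w 0.0161 j6 0.187
t 10.52 p [0.5187 0.03   0.2752] yaw -0.9477 zax [-3.e-04 -0.e+00 -1.e+00] F [-0.36  1.76 -1.58] T [ 0.732 -0.062 -0.021] w 0.0153 j6 0.187
```

```bash
python3 -m pendant '[[[-0.0003,-0.0002,0.001],[0,0,0],0],[[-0.0003,-0.0002,0.0015],[0,0,0],0],[[-0.0003,-0.0002,0.0015],[0,0,0],0]]'; python3 -c "
from h import *
for i in range(3): st();r.read_camera('side')"
python3 -m pendant '[[[0,0,0.001],[0,0,0],0],[[0,0,0.001],[0,0,0],0]]';  python3 -c "
from h import *
for i in range(3): st();r.read_camera('side')"
```

```text
time_s: 10.82
tool_pos: [0.5187, 0.0302, 0.2737]
tool_rot: [0.89, -0.456, -0.0, 0.0]
force: [1.0, 0.1, -0.7]
width: 0.0158
t 10.82 p [0.5187 0.0302 0.2737] yaw -0.9478 zax [-3.e-04 -4.e-04 -1.e+00] F [ 1.02  0.07 -0.72] T [ 0.211 -0.09   0.031] w 0.0158 j6 0.187
t 10.87 p [0.5187 0.0302 0.2737] yaw -0.9478 zax [-4.e-04 -4.e-04 -1.e+00] F [ 0.25  0.09 -0.56] T [ 0.162 -0.223 -0.058] w 0.0153 j6 0.187
t 10.92 p [0.5187 0.0302 0.2737] yaw -0.9478 zax [-4.e-04 -3.e-04 -1.e+00] F [ 0.46 -0.3  -1.75] T [ 0.095 -0.17  -0.018] w 0.0159 j6 0.187
time_s: 11.13
tool_pos: [0.5187, 0.0302, 0.2728]
tool_rot: [0.89, -0.456, -0.0, 0.0]
force: [0.2, 0.1, 0.1]
width: 0.016
t 11.13 p [0.5187 0.0302 0.2728] yaw -0.9478 zax [-2.e-04 -3.e-04 -1.e+00] F [0.2  0.12 0.07] T [-0.015 -0.143 -0.043] w 0.016 j6 0.187
t 11.18 p [0.5187 0.0302 0.2728] yaw -0.9477 zax [-2.e-04 -3.e-04 -1.e+00] F [ 0.87 -0.81 -0.11] T [-0.052 -0.211  0.036] w 0.0156 j6 0.187
t 11.23 p [0.5187 0.0302 0.2728] yaw -0.9478 zax [-2.e-04 -2.e-04 -1.e+00] F [ 0.72  0.01 -1.18] T [-0.085 -0.235 -0.014] w 0.0155 j6 0.187
```

```bash
for i in 1; do python3 -m pendant '[[[0,0,0.001],[0,0,0],0],[[0,0,0.001],[0,0,0],0]]'; done; python3 -m pendant '[[[0,0,0.001],[0,0,0],0],[[0,0,0.001],[0,0,0],0]]';  python3 -c "
from h import *
for i in range(2): st();r.read_camera('side')"
```

```text
time_s: 11.45
tool_pos: [0.5187, 0.0302, 0.2719]
tool_rot: [0.89, -0.456, 0.0, 0.0]
force: [1.1, -0.2, 1.5]
width: 0.0156
time_s: 11.62
tool_pos: [0.5187, 0.0302, 0.2709]
tool_rot: [0.89, -0.456, 0.0, 0.0]
force: [-0.4, -0.4, 1.9]
width: 0.0161
t 11.62 p [0.5187 0.0302 0.2709] yaw -0.9477 zax [ 0.e+00 -2.e-04 -1.e+00] F [-0.43 -0.42  1.89] T [-0.436 -0.121 -0.004] w 0.0161 j6 0.187
t 11.67 p [0.5187 0.0302 0.2709] yaw -0.9477 zax [-1.e-04 -3.e-04 -1.e+00] F [-0.72 -1.62  2.9 ] T [-0.376 -0.068  0.025] w 0.0153 j6 0.187
```

```bash
python3 -m pendant '[[[0,0,0.001],[0,0,0],0],[[0,0,0.001],[0,0,0],0]]'; python3 -m pendant '[[[0,0,0.001],[0,0,0],0],[[0,0,0.001],[0,0,0],0]]';  python3 -c "
from h import *
for i in range(2): st();r.read_camera('side')"
```

```text
time_s: 11.88
tool_pos: [0.5187, 0.0302, 0.2697]
tool_rot: [0.89, -0.456, -0.0, 0.0]
force: [0.5, -1.8, 1.7]
width: 0.0156
time_s: 12.05
tool_pos: [0.5187, 0.0302, 0.2686]
tool_rot: [0.89, -0.456, -0.0, 0.0]
force: [1.4, -1.8, -0.2]
width: 0.0155
t 12.05 p [0.5187 0.0302 0.2686] yaw -0.9478 zax [-3.e-04 -2.e-04 -1.e+00] F [ 1.36 -1.84 -0.22] T [-0.588 -0.486  0.001] w 0.0155 j6 0.187
t 12.1 p [0.5187 0.0302 0.2686] yaw -0.9478 zax [-2.e-04 -2.e-04 -1.e+00] F [ 1.84 -1.77  0.99] T [-0.552 -0.42   0.035] w 0.0159 j6 0.187
```

```bash
python3 -c "
from h import *
s,_=r.read_camera('side')
st();cv2.imwrite('pics/side8.png',s)
cv2.imwrite('pics/v8.png',cv2.convertScaleAbs(cv2.resize(s[150:220,210:290],None,fx=8,fy=8,interpolation=2),alpha=2.2))
"
```

```text
t 12.2 p [0.5187 0.0302 0.2686] yaw -0.9478 zax [-3.e-04 -2.e-04 -1.e+00] F [ 2.08 -1.34  0.02] T [-0.667 -0.591  0.033] w 0.0157 j6 0.187
```

View pics/v8.png

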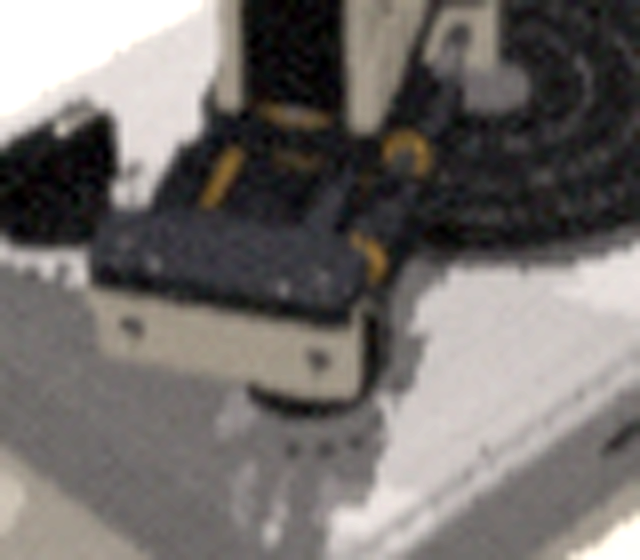

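Side view: the gripper is low over the collar and the skirt edge shows at zoom (315,400), looking level. I'll ease the sideways load and continue.

```bash
python3 -m pendant '[[[0.0004,0,0],[0,0,0],0],[[0.0004,0,0.001],[0,0,0],0],[[0.0004,0,0.001],[0,0,0],0]]'; python3 -m pendant '[[[0,0,0.001],[0,0,0],0],[[0,0,0.001],[0,0,0],0]]';  python3 -c "
from h import *
for i in range(2): st();r.read_camera('side')"
```

```text
time_s: 12.45
tool_pos: [0.5188, 0.0301, 0.2676]
tool_rot: [0.89, -0.456, -0.0, 0.0]
force: [-1.1, 0.2, 1.2]
width: 0.0157
time_s: 12.62
tool_pos: [0.5188, 0.0301, 0.2665]
tool_rot: [0.89, -0.456, -0.0, 0.0]
force: [-0.7, 0.7, 0.9]
width: 0.0155
t 12.62 p [0.5188 0.0301 0.2665] yaw -0.9479 zax [-5.e-04  0.e+00 -1.e+00] F [-0.71  0.7   0.92] T [0.508 0.154 0.017] w 0.0155 j6 0.187
t 12.67 p [0.5188 0.0301 0.2665] yaw -0.9478 zax [-5.e-04  0.e+00 -1.e+00] F [-0.76  1.12 -0.86] T [0.589 0.143 0.029] w 0.016 j6 0.187
```

```bash
python3 -m pendant '[[[0,0,0.001],[0,0,0],0],[[0,0,0.001],[0,0,0],0]]'; python3 -m pendant '[[[0,0,0.0007],[0,0,0],0],[[0,0,0.0007],[0,0,0],0]]';  python3 -c "
from h import *
for i in range(2): st();r.read_camera('side')"
```

```text
time_s: 12.88
tool_pos: [0.5188, 0.03, 0.2655]
tool_rot: [0.89, -0.456, -0.0, 0.0]
force: [-0.0, 2.2, -1.2]
width: 0.0159
time_s: 13.05
tool_pos: [0.5188, 0.03, 0.2649]
tool_rot: [0.89, -0.456, -0.0, 0.0]
force: [-1.5, 2.9, -0.2]
width: 0.0158
t 13.05 p [0.5188 0.03   0.2649] yaw -0.9478 zax [-5.e-04  0.e+00 -1.e+00] F [-1.54  2.87 -0.2 ] T [ 1.209  0.53  -0.01 ] w 0.0158 j6 0.187
t 13.1 p [0.5188 0.03   0.2649] yaw -0.9479 zax [-5.e-04  0.e+00 -1.e+00] F [-0.54  3.29 -0.66] T [ 1.224  0.486 -0.019] w 0.0158 j6 0.187
```

```bash
python3 -m pendant '[[[-0.0005,0,0],[0,0,0],0],[[-0.0005,0,0],[0,0,0],0]]'; python3 -c "
from h import *
s,_=r.read_camera('side');st()
cv2.imwrite('pics/side9.png',s)
cv2.imwrite('pics/v9.png',cv2.convertScaleAbs(cv2.resize(s[165:220,215:290],None,fx=10,fy=10,interpolation=2),alpha=2.2))
g=cv2.GaussianBlur(cv2.cvtColor(s,6),(3,3),0)
for y in range(194,208):print(y,g[y,236:262])
th=np.linspace(0,6.28,100)
for z in(.077,.079,.0815,.086,.09):
  u=proj('side',np.c_[.5184+.022*np.cos(th),.0305+.022*np.sin(th),0*th+z]);print(z,u.max(0),u.min(0))
"
```

```text
time_s: 13.32
tool_pos: [0.5187, 0.0302, 0.265]
tool_rot: [0.89, -0.456, 0.0, 0.0]
force: [0.8, 0.2, -2.0]
width: 0.0159
t 13.37 p [0.5187 0.0302 0.265 ] yaw -0.9477 zax [-2.e-04 -4.e-04 -1.e+00] F [ 1.   -0.41 -1.25] T [ 0.173 -0.271  0.01 ] w 0.0154 j6 0.186
194 [69 68 68 69 69 69 69 69 68 68 68 66 61 59 61 65 67 66 54 32 16 18 30 43
 50 54]
195 [68 68 68 69 69 69 69 69 69 69 69 64 54 49 52 59 66 67 55 32 16 18 31 44
 51 58]
196 [67 68 68 69 68 69 69 69 69 69 69 64 54 46 47 56 65 67 56 32 16 21 35 45
 51 61]
197 [64 65 66 67 66 66 67 68 69 69 69 66 60 54 54 61 67 67 56 33 18 27 40 46
 51 64]
198 [57 59 62 64 61 57 59 63 65 66 67 67 65 63 64 66 68 68 57 35 24 34 47 52
 58 72]
199 [51 54 59 61 56 45 42 47 52 56 59 62 63 63 64 65 65 64 54 37 33 46 59 65
 72 83]
200 [50 53 59 62 55 40 29 28 31 35 40 44 47 48 50 51 52 51 44 37 40 56 70 76
 82 89]
201 [52 56 61 63 58 46 32 23 20 19 21 24 25 26 29 31 34 37 37 39 45 58 74 82
 87 91]
202 [53 59 62 62 59 52 43 34 26 22 20 20 19 19 22 25 29 35 40 44 47 57 75 86
 90 92]
203 [54 59 59 58 56 53 49 45 40 35 33 32 32 32 33 35 38 41 45 47 49 59 76 88
 92 93]
204 [55 57 55 53 52 51 50 49 47 45 43 43 44 44 43 43 45 44 43 45 51 61 77 89
 93 93]
205 [54 53 51 51 51 51 50 50 49 46 42 43 46 45 42 43 46 44 42 45 51 62 78 89
 93 93]
206 [53 51 50 52 53 53 51 51 49 45 41 43 47 45 41 43 47 47 46 48 53 65 82 91
 93 93]
207 [52 51 52 55 57 56 53 51 50 48 46 47 49 47 45 47 50 50 50 51 58 73 87 92
 93 92]
0.077 [256.40021226 203.56710738] [239.82472317 192.466609  ]
0.079 [256.40012953 203.00433838] [239.80179829 191.9082998 ]
0.0815 [256.40002615 202.29865621] [239.77305143 191.20828221]
0.086 [256.39984022 201.02216945] [239.72105126 189.94224607]
0.09 [256.39967509 199.88070523] [239.67455056 188.81034971]
```

View pics/v9.png

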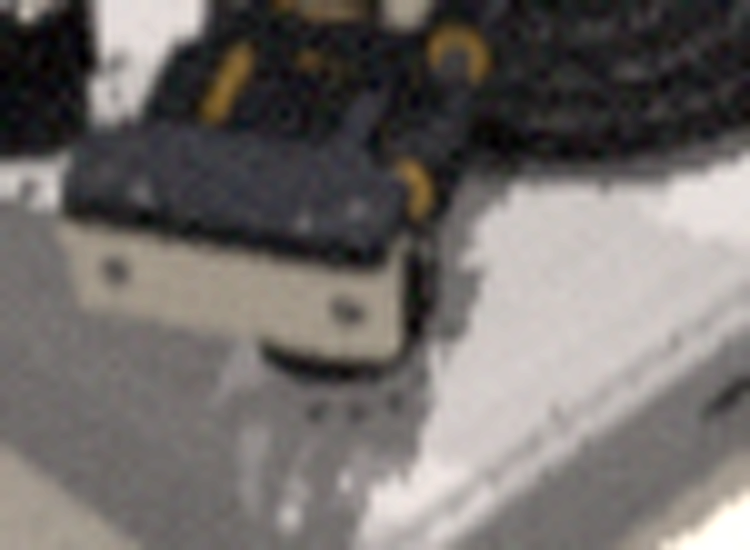

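The skirt edge is at about row 203, which puts the underside at z≈0.078–0.079, close to home. I'll press gently on to feel the bottom.

```bash
python3 -m pendant '[[[0,0,0.0007],[0,0,0],0],[[0,0,0.0007],[0,0,0],0]]'; python3 -m pendant '[[[0,0,0.0007],[0,0,0],0],[[0,0,0.0007],[0,0,0],0]]';  python3 -c "
from h import *
for i in range(2): st();r.read_camera('side')"
```

```text
time_s: 13.53
tool_pos: [0.5187, 0.0302, 0.2644]
tool_rot: [0.89, -0.456, -0.0, 0.0]
force: [0.2, 0.3, -0.3]
width: 0.0153
time_s: 13.7
tool_pos: [0.5187, 0.0302, 0.2642]
tool_rot: [0.89, -0.456, 0.0, 0.0]
force: [-2.0, -0.1, 4.7]
width: 0.0156
t 13.7 p [0.5187 0.0302 0.2642] yaw -0.9476 zax [ 1.e-04 -4.e-04 -1.e+00] F [-2.04 -0.15  4.71] T [ 0.003  0.569 -0.01 ] w 0.0156 j6 0.186
t 13.75 p [0.5187 0.0302 0.2642] yaw -0.9476 zax [ 1.e-04 -4.e-04 -1.e+00] F [-1.19  0.12  4.98] T [-0.016  0.525 -0.028] w 0.0158 j6 0.186
```

```bash
python3 -m pendant '[[[0,0,0.0006],[0,0,0],0],[[0,0,0.0006],[0,0,0],0]]'; python3 -m pendant '[[[0,0,0.0006],[0,0,0],0],[[0,0,0.0006],[0,0,0],0]]';  python3 -c "
from h import *
for i in range(2): st();r.read_camera('side')"
```

```text
time_s: 13.97
tool_pos: [0.5187, 0.0303, 0.2641]
tool_rot: [0.89, -0.456, 0.0, 0.0]
force: [-4.0, 0.3, 12.4]
width: 0.0155
time_s: 14.13
tool_pos: [0.5187, 0.0302, 0.2641]
tool_rot: [0.89, -0.456, 0.0, 0.0]
force: [-7.1, 0.4, 17.5]
width: 0.0158
t 14.13 p [0.5187 0.0302 0.2641] yaw -0.9471 zax [ 6.e-04 -5.e-04 -1.e+00] F [-7.07  0.42 17.53] T [0.182 2.393 0.022] w 0.0158 j6 0.186
t 14.18 p [0.5186 0.0302 0.2641] yaw -0.9472 zax [ 6.e-04 -5.e-04 -1.e+00] F [-6.79 -0.23 17.79] T [0.154 2.396 0.029] w 0.016 j6 0.186
```

It is rigid at 17.5 N with no travel, so the knob is fully home. I'll unload and then turn it back anticlockwise.

```bash
python3 -m pendant '[[[0,0,-0.0012],[0,0,0],0],[[0,0,-0.0015],[0,0,0],0],[[0,0,-0.0015],[0,0,0],0]]'; python3 -m pendant '[[[0,-0.0001,0],[0,0,-0.1],0],[[0,-0.0002,0],[0,0,-0.2],0],[[-0.0001,-0.0004,0],[0,0,-0.3],0],[[-0.0001,-0.0005,0],[0,0,-0.4],0],[[-0.0001,-0.0006,0],[0,0,-0.5],0],[[-0.0001,-0.0006,0],[0,0,-0.5],0]]';  python3 -c "
from h import *
for i in range(3): st();r.read_camera('side')"
```

```text
time_s: 14.48
tool_pos: [0.5187, 0.0303, 0.2642]
tool_rot: [0.89, -0.456, 0.0, 0.0]
force: [-2.2, 0.2, 4.2]
width: 0.0159
time_s: 14.98
tool_pos: [0.5194, 0.0309, 0.2642]
tool_rot: [0.976, -0.22, 0.0, -0.0]
force: [0.3, -0.1, 4.6]
width: 0.0159
t 14.98 p [0.5194 0.0309 0.2642] yaw -0.4431 zax [ 4.e-04  0.e+00 -1.e+00] F [ 0.34 -0.08  4.56] T [0.116 0.136 0.003] w 0.0159 j6 0.69
t 15.03 p [0.5193 0.0309 0.2642] yaw -0.4492 zax [ 3.e-04 -0.e+00 -1.e+00] F [ 0.22 -0.11  3.59] T [0.097 0.163 0.006] w 0.0156 j6 0.684
t 15.08 p [0.5193 0.0309 0.2642] yaw -0.4509 zax [ 4.e-04 -0.e+00 -1.e+00] F [-0.31 -0.31  4.07] T [0.162 0.057 0.012] w 0.0157 j6 0.683
```

```bash
python3 -m pendant '[[[0,-0.0001,0],[0,0,-0.1],0],[[0,-0.0002,0],[0,0,-0.2],0],[[0,-0.0004,0],[0,0,-0.3],0],[[-0.0001,-0.0005,0],[0,0,-0.4],0],[[-0.0001,-0.0006,0],[0,0,-0.5],0],[[-0.0002,-0.0006,0],[0,0,-0.56],0],[[-0.0002,-0.0006,0],[0,0,-0.565],0],[[-0.0002,-0.0006,0],[0,0,-0.565],0]]';  python3 -c "
from h import *
for i in range(2): st();s,_=r.read_camera('side')
st();cv2.imwrite('pics/v10.png',cv2.convertScaleAbs(cv2.resize(s[140:220,200:290],None,fx=8,fy=8,interpolation=2),alpha=2))"
```

```text
time_s: 15.8
tool_pos: [0.5195, 0.0318, 0.2642]
tool_rot: [0.998, 0.057, 0.0, -0.0]
force: [0.6, 3.9, 4.5]
width: 0.016
t 15.8 p [0.5195 0.0318 0.2642] yaw 0.114 zax [ 9.e-04  6.e-04 -1.e+00] F [0.62 3.9  4.51] T [ 1.435 -0.038 -0.062] w 0.016 j6 1.246
t 15.85 p [0.5195 0.0318 0.2641] yaw 0.1139 zax [ 8.e-04  6.e-04 -1.e+00] F [-0.16  4.96  4.5 ] T [ 1.74  -0.086 -0.045] w 0.0153 j6 1.246
t 15.9 p [0.5195 0.0318 0.2642] yaw 0.1144 zax [ 8.e-04  6.e-04 -1.e+00] F [-0.04  5.15  4.62] T [ 1.868 -0.173 -0.013] w 0.0155 j6 1.247
```

View pics/v10.png

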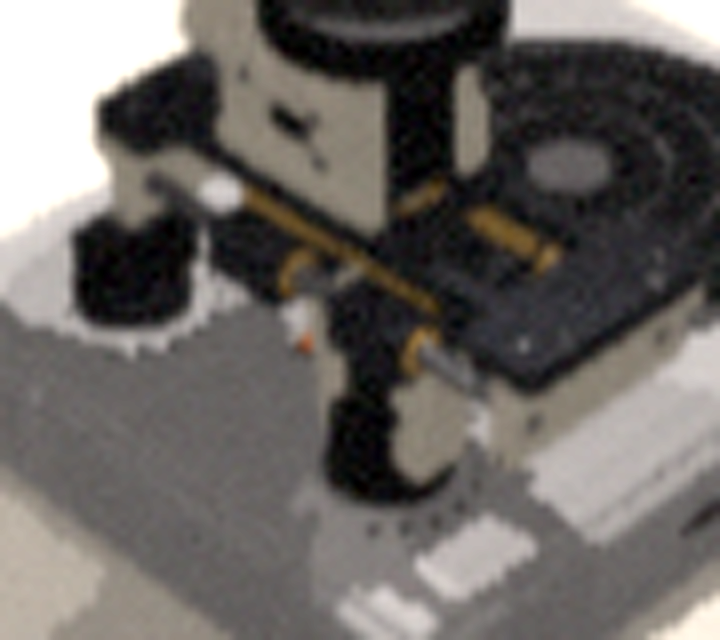

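Side view: the knob is home on the collar, its skirt at zoom (390,480) and clear of the timer knob. I'll ease the sideways load and open the fingers.

```bash
python3 -m pendant '[[[0,-0.0006,-0.0005],[0,0,0],0],[[0,-0.0006,-0.0005],[0,0,0],0]]'; python3 -m pendant '[[[0,0,0],[0,0,0],40],[[0,0,0],[0,0,0],40],[[0,0,0],[0,0,0],40],[[0,0,0],[0,0,0],40],[[0,0,0],[0,0,0],40]]'; python3 -m pendant '[[[0,0,-0.02],[0,0,0],40],[[0,0,-0.05],[0,0,0],40],[[0,0,-0.09],[0,0,0],40],[[0,0,-0.12],[0,0,0],40],[[0,0,-0.12],[0,0,0],40]]'; python3 -c "
from h import *
st()
s,_=r.read_camera('side')
cv2.imwrite('pics/side11.png',s)
cv2.imwrite('pics/v11.png',cv2.convertScaleAbs(cv2.resize(s[140:220,200:290],None,fx=8,fy=8,interpolation=2),alpha=2))"
```

```text
time_s: 16.07
tool_pos: [0.5194, 0.032, 0.2643]
tool_rot: [0.998, 0.058, 0.0, 0.0]
force: [4.8, 2.0, -1.8]
width: 0.0157
time_s: 16.48
tool_pos: [0.5188, 0.0318, 0.2643]
tool_rot: [0.998, 0.058, -0.001, 0.0]
force: [0.7, -0.5, 0.3]
width: 0.0344
time_s: 16.9
tool_pos: [0.5205, 0.0322, 0.3912]
tool_rot: [0.998, 0.059, 0.005, -0.001]
force: [1.4, -0.4, 0.6]
width: 0.0352
t 16.9 p [0.5205 0.0322 0.3912] yaw 0.1181 zax [ 0.0095  0.002  -1.    ] F [ 1.37 -0.36  0.56] T [ 0.005 -0.216 -0.011] w 0.0352 j6 1.249
```

View pics/v11.png

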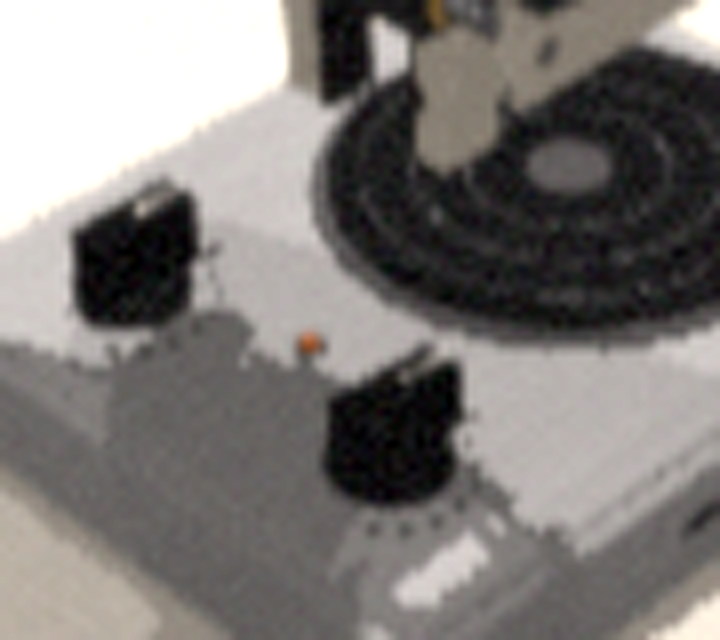

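Side view: the knob stands home on the collar, parallel to the timer knob. The line ends at zoom (430,355) and the dash shows at about (470,415). I'll move the arm aside to check from the top.

```bash
python3 -m pendant '[[[0,0.28,-0.03],[0,0,0],40],[[0,0.28,-0.03],[0,0,0],40],[[0,0.28,-0.03],[0,0,0],40],[[0,0.28,-0.03],[0,0,0],40],[[0,0.28,-0.03],[0,0,0],40],[[0,0.28,-0.03],[0,0,0],40],[[0,0.28,-0.03],[0,0,0],40],[[0,0.28,-0.03],[0,0,0],40]]' ; python3 -c "
from h import *
st()
s,_=r.read_camera('side');t,_=r.read_camera('top')
cv2.imwrite('pics/side12.png',s);cv2.imwrite('pics/top12.png',t)
z=lambda im,x,y,w,h,f: cv2.convertScaleAbs(cv2.resize(im[y:y+h,x:x+w],None,fx=f,fy=f,interpolation=2),alpha=1.7)
cv2.imwrite('pics/v12.png',np.vstack([z(t,185,165,100,60,7),z(t,185,165,100,60,7)[:0]]))
cv2.imwrite('pics/v12s.png',z(s,190,145,100,70,7))
cv2.imwrite('pics/v12f.png',t)"
```

```text
time_s: 17.62
tool_pos: [0.5518, -0.2508, 0.4134]
tool_rot: [0.998, 0.057, -0.001, 0.0]
force: [0.8, 0.9, 0.2]
width: 0.0353
t 17.62 p [ 0.5518 -0.2508  0.4134] yaw 0.1131 zax [-2.2e-03 -9.0e-04 -1.0e+00] F [0.79 0.9  0.15] T [ 0.081 -0.128  0.025] w 0.0353 j6 1.788
```

View pics/v12.png

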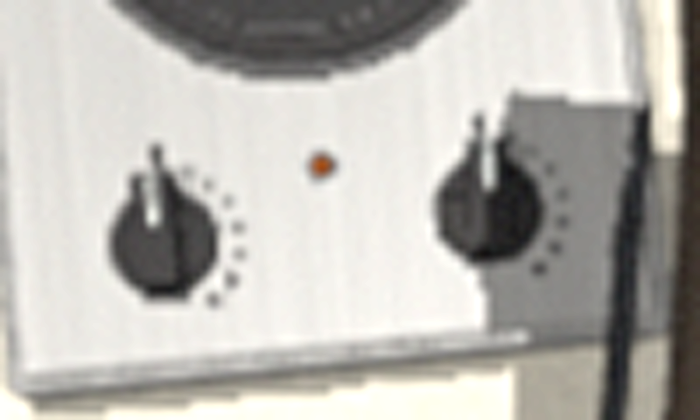

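View pics/v12f.png

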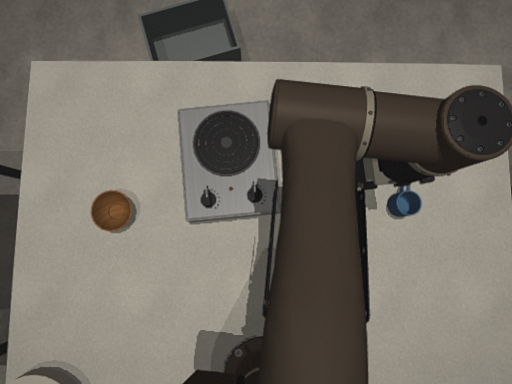

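```bash
python3 - <<'E'
from h import *
g=cv2.cvtColor(cv2.imread('pics/top12.png'),6).astype(np.float32)
U=lambda X,Y:(185+(X+.5)/7-.5,165+(Y+.5)/7-.5)
K=[onz("top",[U(153,222),U(149,180)],.111),onz("top",[U(490,186),U(485,140)],.111)]
for a in K: v=a[1]-a[0];print("line yaw",np.arctan2(v[1],v[0]),a[0])
# skirt circles
for (x0,y0,x1,y1),c0 in(((198,186,220,210),(.505,.16)),((244,180,266,206),(.518,.031))):
    f=8;c=cv2.resize(g[y0:y1,x0:x1],None,fx=f,fy=f,interpolation=2);m=(c<36).astype(np.uint8)
    k=max(cv2.findContours(m,0,1)[0],key=cv2.contourArea)[:,0];k=np.c_[x0+(k[:,0]+.5)/f-.5,y0+(k[:,1]+.5)/f-.5]
    P=onz("top",k,.081);a=least_squares(lambda q:np.hypot(P[:,0]-q[0],P[:,1]-q[1])-.022,c0,loss="cauchy",f_scale=.0007) if 0 else None
    from scipy.optimize import least_squares as ls
    a=ls(lambda q:np.hypot(P[:,0]-q[0],P[:,1]-q[1])-.022,c0,loss="cauchy",f_scale=.0007);print("centre",a.x)
d=[onz("top",[U(155,155)],.075)[0],onz("top",[U(479,122)],.075)[0]];print("dashes",d)
E
```

```text
line yaw 0.11719167628568412 [0.50833955 0.16031135 0.111     ]
line yaw 0.11513440159798924 [0.52333752 0.03004566 0.111     ]
centre [0.50785207 0.17142671]
centre [0.51841224 0.03239955]
dashes [array([0.53877856, 0.16477132, 0.075     ]), array([0.55312798, 0.03468166, 0.075     ])]
```

View pics/v12s.png

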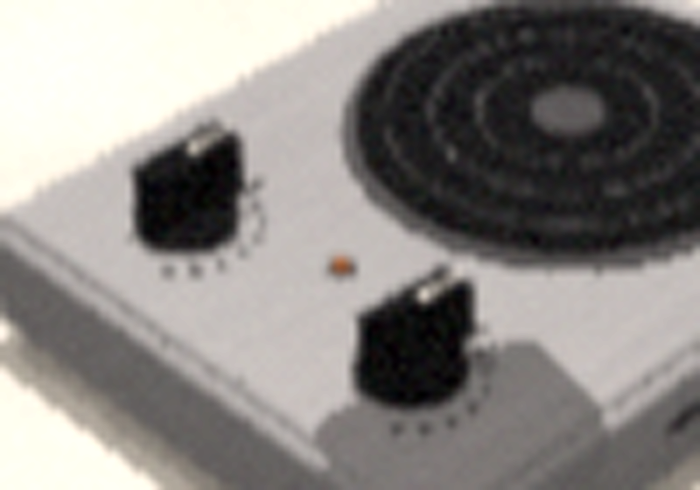

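The pointer lines agree (0.115 rad on the knob, 0.117 rad on the timer), and the knob stands as low on its collar as the timer knob does. I'll hand in.

```bash
python3 -c "
from station import r
print(r.hand_in(), r.get_obs()['time_s'])"
```

```text
the job is handed in; nothing more can be done
the job is handed in; nothing more can be done
```

The heat knob is back on the hob, pushed fully home and turned to off. I let go, moved the arm clear and handed the job in at about 18 s; no verdict was reported.

**What I did:** I picked up the middle-sized knob, set it on the spindle and turned it clockwise under about 3 N. The force fell to zero between 0.55 and 0.95 rad clockwise in world yaw, which showed the flat. I eased it down, pressed to about 17.5 N against a rigid bottom, turned it back to off and released it.

**Last checks:**
- **Angle:** in the top view the knob's pointer line reads 0.115 rad and the timer knob's 0.117 rad, and each stands at its own off dash.
- **Seating:** in the side view the knob sits as low on its collar as the timer knob. The arm's height put its underside at 0.0771 m, against 0.077 m for the seat.
- **Other things:** the timer knob, mug and bowl look unmoved by eye. The arm hid the jar in the last top view, so I did not check it again, but nothing passed near it.

**What failed or disagreed:**
- **Snap not felt:** I never read the catch's 6–12 N, with at most about 4 N on the way down. That it is home rests on the height, the rigid stop and the pictures.
- **Centre position:** the final fit of the knob's centre was about 2 mm off my spindle estimate across the pointer, which is about the calibration error. The same fit on the timer knob landed about 1 cm off along the hob's y and was discarded.

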